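Lock a specimen holder into the abrasion tester's bayonet station

ROBOT

A 7-joint arm with a two-finger parallel gripper is mounted at the origin on the work surface. World frame = base frame: x ahead of the robot, y to its left, z up, the work surface at z = 0. Lengths are in m, angles in rad, forces in N, time in s.
With the tool pointing down it reaches from about 0.4 to 0.85 m from the base axis. Payload 10.4 kg.
Tool frame: the origin (TCP) lies at the very end of the fingers, on their centre line; the grasp point (between the pads) lies r.tcp_to_grasp behind it (r.tcp_to_grasp is the distance from the TCP to the grasp point, in m); z points along the fingers, y is the line along which they close (so a half turn about z gives the same grasp; the last joint's range is limited). The gripper opens to 87 mm and grips with 3 to 60 N. Pads are 19 mm wide; open, the fingers measure 117 mm over their backs; the gripper's body (75 mm by 190 mm) begins 51 mm behind the grasp point.
Start: joints at [-1.17, 0.332, -0.065, 1.46, 0.022, 1.35, -0.088], TCP at [0.257, 0.57, 0.197] pointing down, gripper open.
Joint ranges: [-2.6, 2.6], [-0.5, 2.12], [-1.47, 1.34], [0.16, 2.42], [-1.27, 4.41], [0.06, 2.06], [-2.6, 2.6]. Speed limits (rad/s): [2.22, 2.22, 2.79, 2.79, 3.14, 3.14, 3.14].

INTERFACE

Orientations are given as a unit quaternion [x, y, z, w].
In Python, from bench import monitor, cams, ticket, r gives the robot as it stands.
- The arm moves only by the shell command python3 -m crank 'ROWS' [OPENING] [FORCE]. ROWS is a JSON object whose one key "steps" holds a list of rows, each a list of 2 entries, a list of its own where there are three numbers: the shift along the world's x, y, z in units of 25 mm (1.0 is 25 mm), then the turn, a rotation vector about the world's x, y, z in units of 5 degrees (1.0 is 5 degrees). In form: {"steps": [[[x, y, z], [ax, ay, az]], ...]}. A call has 1 to 10 rows; each row shifts and turns the commanded pose from where the row before left it; what a row does not reach is not made up. A row lasts 1/12 s, in which the tool goes at most 41.7 mm and 7.16 degrees, less where a joint would pass 70% of its speed; a pose out of reach is approached as far as the arm can. A call is refused whole if a number of a shift passes 1 or a number of a turn 1, either way. A call with a gripper value outside its range is refused whole. OPENING is the finger opening in mm, from 0 to 87, set as the call begins (- or left out, the last holds). The fingers move at their own pace and stop on an object; FORCE is the grip in N (left out, the last holds). Time passes only in rows, so rows that do not move let the fingers close. It gives the time, the measured TCP pose, the force, the opening and the grip force at its end, in the units of the state.
- monitor.read_state(): the state, without advancing time (a new reading comes with each control period).
- cams.camera(name): name is "scene" or "top"; returns a dict with "pixels" (480x640x3 uint8, blue, green, red), "z_map" (480x640 float32, m along the optical axis (not along the pixel's ray), 0 where there is no reading), "vfov" (degrees; the focal length in pixels is half the picture's height over the tangent of half this angle, whatever the lens; pixels are square), "cx", "cy" (the principal point, pixels), "T" (4x4, takes a point from camera to world coordinates). Camera axes: x right, y up, looking along -z (the intrinsics and any distortion apply to the point x, -y, -z); pixel columns grow to the right and rows downward; lengths in m; the calibration is good to about 2 mm. A picture is of the moment at which its call begins.
- ticket.close_job(): hands the job in; it is judged then, once.
The state is a dict: "time": time; "joint_positions": joint angles; "joint_vel": joint speeds; "joint_torque": joint torques, N m; "ee_pos": TCP position; "eef_rot": TCP orientation; "ft_force": force on the tool from outside, world axes, zero at the start; "torque": the same for the moment, N m; "width": finger opening in m; "grip_force": force on a finger pad.
Only numpy, scipy, OpenCV 4.12 (cv2) and the standard library are available. Lean on these libraries where they do the work, as an engineer would, in place of code of your own. Each camera call takes 0.05 s, during which the arm holds its last target. There are 200 camera calls.

TASK

Fit the specimen holder with the two side lugs into the bayonet station of the low white tester: bring its lugs over the slots, push it in against the spring, twist it clockwise (seen from above) to the stop and let it spring up into its locked position, then let go of it. Work gently: feel for the slots with a light push and never force the holder against the tester or its stop (keep under about 20 N of push and 0.4 Nm of twist). Leave the other things on the table where they are.

Things in the scene. Friction and masses are not known exactly. Their poses are not given: they have to be found in the camera images.
- holder: specimen holder, the only one with lugs: a bright steel cylinder 42 mm across, 26 mm tall (lower edge bevelled 2 mm), about 0.3 kg, standing upright on the table, with a bar handle on top. Origin: centre of the underside, z up. Turned by half a turn it fits just as well
- holder_grip (a point): middle of the holder's aluminium bar handle, to be pinched from above, 41 mm above the underside, on the axis. The bar is 46 mm long along the holder's x, 12 mm thick along its y, and reaches from 26 to 56 mm above the underside. Axes are the holder's
- holder_lugs (a point): on the holder's axis at mid-height of its two lugs, one on each side, 7 mm above the underside. The lugs point along +x and -x (in line with the bar handle), reach 29 mm from the axis, are 9 mm wide and 6 mm high; the 4 mm of cylinder below them are a plain pilot
- tester: low white abrasion tester, heavy, fixed: bed 340 x 240 mm with a black plate on it (top at 60 mm), and at its +x end a control head 125 mm tall, whose near face is 140 mm from the station's axis. Origin: on the table under the axis of the bayonet station; z up
- mouth (a point): centre of the upper face of the tester's steel bayonet ring, 82 mm above the table; axes are the tester's. Ring 80 mm across, 22 mm high, bore 46 mm. Two slots half a turn apart, 13 mm wide, reach out to 31 mm from the axis, open above, seen as notches. The ring was clamped by hand: the slots lie along the tester's x turned by an unknown angle, up to 0.7 rad either way. Look or feel for it
- ejector (a joint): spring plate in the bore, m pushed down: 0 (free) to 0.013 (hard end). It meets the holder's underside 6 mm below the mouth, pushes back with 3 N, growing 0.7 N per mm. With lugs resting on the ring's face the underside is 4 mm below the mouth; let go in the slots it springs up to 6 mm; pushed fully in 19 mm
- locked (a point): on the station's axis, 13 mm below the mouth: where the underside is when locked. From 16 to 19 mm below the mouth the lugs pass under the 6 mm lip and the holder turns, only clockwise seen from above, to a hard stop about 0.88 rad past mid-slot. In the last 0.16 rad before the stop the lip is 3 mm thick: eased there, the spring lifts the holder 3 mm into this pocket, which locks it
- blank: bystander: a holder of the same body and handle as the task's one but without lugs, 42 mm across, 56 mm tall; origin: centre of the underside
- weight: bystander: steel weight 60 mm across, 46 mm tall, with a knob; origin: centre of the underside
- tape: bystander: clear roll of tape 90 mm across, 25 mm high, lying flat; origin: centre of the underside
- cutter: bystander: round sample cutter, 60 mm across, 66 mm tall, black cap; origin: centre of the underside
- driver: bystander: screwdriver lying on the table; origin near its middle
- mouse: bystander: black computer mouse 105 x 60 x 26 mm; origin: centre of the underside
- oil: bystander: small bottle 44 mm across, 90 mm tall; origin: centre of the underside
Mind the look-alikes: they are no part of the job. Leave any blue look-alike of the holder alone.

How it is judged:
By the outcome, as a careful person would: the job done as asked, in the order asked, and still so for the second after the job is handed in, with the robot touching nothing.
It also fails if it takes over 72 s, if anything falls off the work surface, if the arm or the gripper's body presses on something with over 40 N, if the wrist force passes 120 N, or if a joint passes its speed limit or range.

## Working session

There is one attempt and no reset: what is moved stays moved. The work goes in short steps, Python scripts to look and compute and a shell command to move; the robot and the scene stay as the last step left them, time stands still between calls to the robot, and variables do not carry over. Pictures are saved under pics/ and viewed, at most 10 in all, crops included, and the job is handed in when it is done.

```bash
mkdir -p pics; ls; cat > h.py <<'E'
import numpy as np,cv2
from bench import monitor,cams,ticket,r
def grab(n):
    c=cams.camera(n); np.savez(f'/tmp/{n}.npz',**c); return c
def f(c): return 240/np.tan(np.radians(c['vfov'])/2)
def ray(c,u,v):
    d=np.array([(u-c['cx'])/f(c),-(v-c['cy'])/f(c),-1.]); return c['T'][:3,3],c['T'][:3,:3]@d
def onz(c,u,v,z):
    o,d=ray(c,u,v); return o+d*(z-o[2])/d[2]
def cloud(c):
    v,u=np.mgrid[:480,:640]; z=c['z_map']
    p=np.stack([(u-c['cx'])/f(c)*z,-(v-c['cy'])/f(c)*z,-z],-1)
    return p@c['T'][:3,:3].T+c['T'][:3,3]
E
python3 - <<'E'
from h import *
for n in('scene','top'):
    c=grab(n); cv2.imwrite(f'pics/{n}0.png',c['pixels']); print({k:v for k,v in c.items() if k not in('pixels','z_map')})
print(monitor.read_state(), r.tcp_to_grasp)
E
```

```text
pics
{'vfov': 50.39294090251311, 'cx': 324.14347815485337, 'cy': 245.93333396518554, 'T': array([[ 0.13228793, -0.58444288,  0.80057881,  1.56369785],
       [ 0.99112388,  0.08872188, -0.09900443, -0.10774595],
       [-0.01316642,  0.80656987,  0.59099213,  0.85171972],
       [ 0.        ,  0.        ,  0.        ,  1.        ]])}
{'vfov': 50.38516589054159, 'cx': 316.4679934869538, 'cy': 238.20287247790506, 'T': array([[ 0.13757802,  0.96958615, -0.20242277,  0.28466724],
       [-0.99048132,  0.13557341, -0.02380344,  0.00704749],
       [ 0.00436366,  0.2037708 ,  0.9790089 ,  1.28108372],
       [ 0.        ,  0.        ,  0.        ,  1.        ]])}
{'time': 0.1, 'joint_positions': array([-1.16960098,  0.33281399, -0.06469487,  1.46083351,  0.02158267,
        1.34993043, -0.08846953]), 'joint_vel': array([-0.00135647, -0.00100667, -0.00055991, -0.00238887,  0.00025344,
        0.00116106,  0.00010918]), 'joint_torque': array([ 2.89022166e-03, -6.24543214e+01,  2.54285394e-02, -3.90711880e+01,
       -6.12678914e-02,  3.66357411e-02,  4.71366604e-05]), 'ee_pos': array([0.25685979, 0.5693613 , 0.19644157]), 'eef_rot': array([ 2.10295652e-01,  9.77637623e-01, -6.35138547e-04, -1.14404281e-04]), 'ft_force': array([ 0.23487606, -0.75750494, -0.15749625]), 'torque': array([ 0.04561441, -0.02547621,  0.05713018]), 'grip_force': 0.0, 'width': 0.08729926502034228} 0.0187
```

View pics/top0.png

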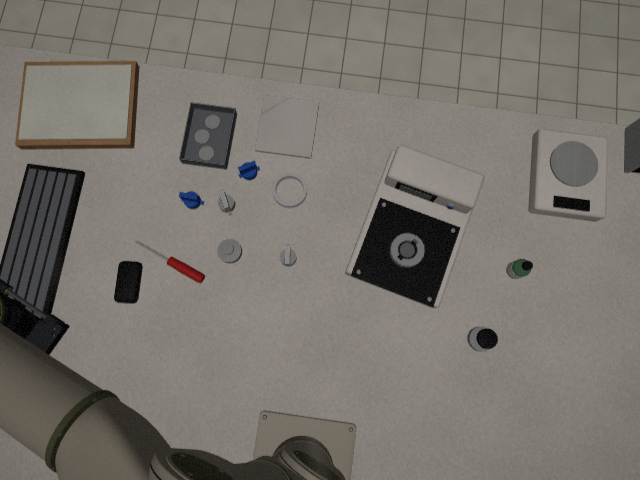

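View pics/scene0.png

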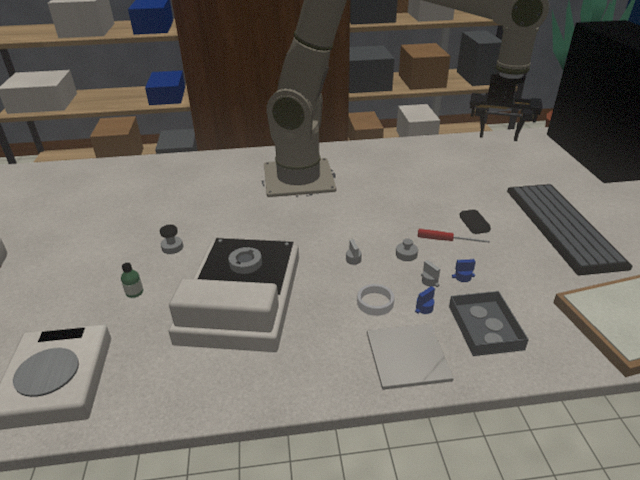

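The plain steel candidates in the top view are (227,203) and (288,256). The two at (190,200) and (249,170) are blue, so I'll leave them alone. The one at (227,203) seems to have lugs; an enlarged crop should confirm it.

```bash
python3 - <<'E'
from h import *
t=np.load('/tmp/top.npz');s=np.load('/tmp/scene.npz')
def crop(c,u,v,h=24): return cv2.resize(c['pixels'][v-h:v+h,u-h:u+h],(260,260),interpolation=cv2.INTER_CUBIC)
a=np.hstack([crop(t,227,203),crop(t,288,256),crop(t,407,250)])
b=np.hstack([crop(s,431,272),crop(s,354,252),crop(s,245,260)])
cv2.imwrite('pics/c1.png',np.vstack([a,b]))
for u,v in[(227,203),(288,256),(407,250)]:
    P=cloud(t)[v-14:v+15,u-14:u+15].reshape(-1,3); print(P[len(P)//2], np.percentile(P[:,2],[1,20,50,80,99]).round(3))
for c in (t,s):
    P=cloud(c); print('table', np.median(P[...,2][abs(P[...,2])<.03]))
E
```

```text
[0.59651407 0.27012129 0.05286842] [-0.005 -0.001  0.002  0.027  0.061]
[0.48439011 0.09931215 0.0569133 ] [-0.005 -0.001  0.003  0.026  0.06 ]
[ 0.5346023  -0.18257465  0.07925565] [0.057 0.066 0.08  0.084 0.089]
table 0.0013279752671288003
table 0.0011522538293410323
```

View pics/c1.png

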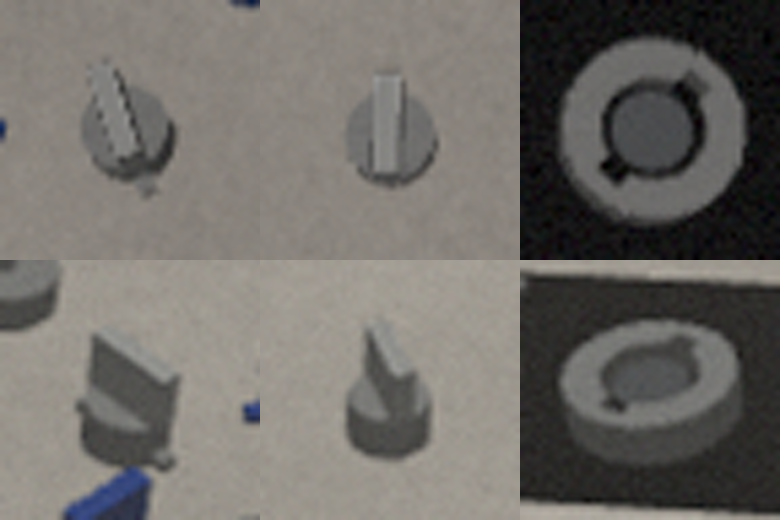

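The holder is the one at top (227,203), scene (431,272): both views show its side lugs. The part at (288,256) has none, so it is the blank. The ring is at top (407,250), with slots towards the upper right and lower left. Next I'll measure poses.

```bash
cat > m.py <<'E'
from h import *
def bar(c,xy):
    P=cloud(c); m=(np.hypot(P[...,0]-xy[0],P[...,1]-xy[1])<.045)&(P[...,2]>.046)&(P[...,2]<.075)
    v,u=np.nonzero(m); q=np.array([onz(c,a,b,.056)[:2] for a,b in zip(u,v)])
    rc=cv2.minAreaRect((q*1000).astype(np.float32)); w=P[m][:,:2]
    k=q-q.mean(0); a=np.linalg.eigh(k.T@k)[1][:,1]
    print('bar n',len(q),'rect',rc,'mean',q.mean(0),w.mean(0),'ang',np.degrees(np.arctan2(a[1],a[0])))
def ring(c,xy,name):
    # rectified view of plane z=.082, 4 px per mm, image x=world x, y=world y up
    S=3; n=100*S; gx,gy=np.meshgrid((np.arange(n)-n/2)/S/1000+xy[0],-(np.arange(n)-n/2)/S/1000+xy[1])
    p=np.stack([gx-c['T'][0,3],gy-c['T'][1,3],np.full_like(gx,.082)-c['T'][2,3]],-1)@c['T'][:3,:3]
    u=c['cx']+f(c)*p[...,0]/-p[...,2]; v=c['cy']-f(c)*p[...,1]/-p[...,2]
    im=cv2.remap(c['pixels'],u.astype(np.float32),v.astype(np.float32),cv2.INTER_CUBIC); return im
if __name__=='__main__':
    ims=[]
    for n in('top','scene'):
        c=np.load(f'/tmp/{n}.npz'); print(n); bar(c,(.5965,.27)); 
        ims.append(cv2.resize(ring(c,(.535,-.183),n),(400,400)))
        g=cv2.cvtColor(ims[-1],cv2.COLOR_BGR2GRAY); m=(g>65).astype(np.uint8)
        k=max(cv2.findContours(m,0,1)[0],key=cv2.contourArea); print('outer',cv2.minEnclosingCircle(k),cv2.fitEllipse(k))
    cv2.imwrite('pics/ring1.png',np.hstack(ims))
E
python3 m.py
```

```text
top
bar n 94 rect ((603.8528442382812, 278.9729309082031), (47.76018524169922, 12.51706314086914), 27.661603927612305) mean [0.60393913 0.27922723] [0.60386821 0.27916399] ang -151.82317561302926
outer ((202.56871032714844, 194.5738067626953), 169.1761932373047) ((202.3512420654297, 196.5381317138672), (322.19647216796875, 330.7217712402344), 130.2488555908203)
scene
bar n 107 rect ((609.0347900390625, 279.63092041015625), (54.157474517822266, 22.45479393005371), 25.077781677246094) mean [0.6088959  0.28045446] [0.60696736 0.28124444] ang -158.04143062654856
outer ((232.7857208251953, 185.07432556152344), 204.96197509765625) ((225.60231018066406, 188.9627227783203), (341.9944152832031, 390.4308776855469), 80.29821014404297)
```

View pics/ring1.png

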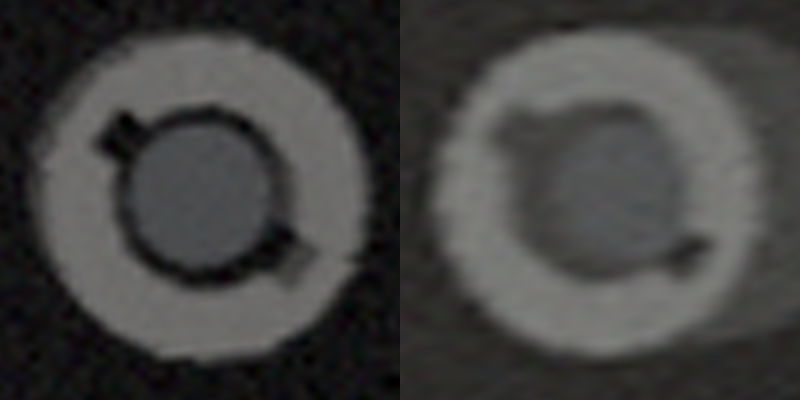

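```bash
python3 -m crank '{"steps":[[[1,-0.83,0],[0,0,0.75]],[[1,-0.83,0],[0,0,0.75]],[[1,-0.83,0],[0,0,0.75]],[[1,-0.83,0],[0,0,0.75]],[[1,-0.83,0],[0,0,0.75]],[[1,-0.83,0],[0,0,0.75]],[[1,-0.83,0],[0,0,0.75]],[[1,-0.83,0],[0,0,0.75]],[[1,-0.83,0],[0,0,0.75]],[[1,-0.83,0],[0,0,0.75]]]}' 50 20
python3 -m crank '{"steps":[[[1,-0.83,0],[0,0,0.75]],[[1,-0.83,0],[0,0,0.75]],[[1,-0.83,0],[0,0,0.75]],[[0.8,-0.83,0],[0,0,0.75]],[[0,0,0],[0,0,0]],[[0,0,0],[0,0,0]]]}'
cat > st.py <<'E'
from h import *
from scipy.spatial.transform import Rotation as R
s=monitor.read_state(); M=R.from_quat(s['eef_rot']).as_matrix()
print('t',round(s['time'],2),'p',s['ee_pos'].round(4),'yaw_y',round(np.degrees(np.arctan2(M[1,1],M[0,1])),2),'z',M[:,2].round(3),'F',s['ft_force'].round(2),'T',s['torque'].round(3),'w',round(s['width'],4),'gf',round(s['grip_force'],1),'q7',s['joint_positions'][6].round(2))
E
python3 st.py
```

```text
time: 0.93
ee_pos: [0.5079, 0.3609, 0.1968]
eef_rot: [-0.117, 0.993, -0.0, -0.0]
ft_force: [0.3, 0.3, -0.3]
width: 0.0505
grip_force: 0.0
time: 1.43
ee_pos: [0.603, 0.277, 0.1964]
eef_rot: [-0.242, 0.97, -0.0, -0.001]
ft_force: [-0.3, 1.1, 0.3]
width: 0.0498
grip_force: 0.0
t 1.43 p [0.603  0.277  0.1964] yaw_y 117.99 z [-0.001 -0.001 -1.   ] F [-0.28  1.1   0.28] T [ 0.077  0.064 -0.03 ] w 0.0498 gf 0.0 q7 1.57
```

```bash
python3 -m crank '{"steps":[[[0.04,0.08,-0.9],[0,0,0]],[[0,0,-0.9],[0,0,0]],[[0,0,-0.9],[0,0,0]],[[0,0,-0.9],[0,0,0]],[[0,0,-0.9],[0,0,0]],[[0,0,-0.6],[0,0,0]],[[0,0,-0.6],[0,0,0]],[[0,0,-0.6],[0,0,0]],[[0,0,-0.4],[0,0,0]],[[0,0,0],[0,0,0]]]}'
python3 -m crank '{"steps":[[[0,0,0],[0,0,0]],[[0,0,0],[0,0,0]],[[0,0,0],[0,0,0]],[[0,0,0],[0,0,0]],[[0,0,0],[0,0,0]],[[0,0,0],[0,0,0]],[[0,0,0],[0,0,0]],[[0,0,0],[0,0,0]]]}' 5 30
python3 st.py
```

```text
time: 2.27
ee_pos: [0.6007, 0.2819, 0.0271]
eef_rot: [-0.244, 0.97, -0.0, -0.002]
ft_force: [-0.6, 0.2, 0.1]
width: 0.0499
grip_force: 0.0
time: 2.93
ee_pos: [0.6033, 0.2812, 0.0299]
eef_rot: [-0.244, 0.97, 0.0, 0.0]
ft_force: [0.2, 0.1, 0.6]
width: 0.0097
grip_force: 30.0
t 2.93 p [0.6033 0.2812 0.0299] yaw_y 118.21 z [ 0.  0. -1.] F [0.23 0.15 0.59] T [-0.001 -0.059  0.02 ] w 0.0097 gf 30.0 q7 1.57
```

```bash
python3 -m crank '{"steps":[[[0,0,0.2],[0,0,0]],[[0,0,0.4],[0,0,0]],[[0,0,0.6],[0,0,0]],[[0,0,0.8],[0,0,0]],[[0,0,0.8],[0,0,0]],[[0,0,0.8],[0,0,0]],[[0,0,0.8],[0,0,0]],[[0,0,0.6],[0,0,0]],[[0,0,0],[0,0,0]],[[0,0,0],[0,0,0]]]}'
python3 st.py; python3 - <<'E'
from h import *
s=grab('scene');t=grab('top')
p=monitor.read_state()['ee_pos']
def pix(c,p):
    q=c['T'][:3,:3].T@(p-c['T'][:3,3]); return int(c['cx']+f(c)*q[0]/-q[2]),int(c['cy']-f(c)*q[1]/-q[2])
a=[]
for c in(s,t):
    u,v=pix(c,p-[0,0,.02]); print(u,v); a.append(cv2.resize(c['pixels'][v-40:v+40,u-40:u+40],(400,400),interpolation=cv2.INTER_CUBIC))
cv2.imwrite('pics/g1.png',np.hstack(a))
E
```

```text
time: 3.77
ee_pos: [0.6036, 0.2815, 0.1563]
eef_rot: [-0.244, 0.97, 0.0, 0.001]
ft_force: [0.5, 0.1, -0.9]
width: 0.0053
grip_force: 0.0
t 3.77 p [0.6036 0.2815 0.1563] yaw_y 118.22 z [ 0.002  0.001 -1.   ] F [ 0.54  0.07 -0.94] T [ 0.026  0.029 -0.005] w 0.0053 gf 0.0 q7 1.57
434 238
217 190
```

View pics/g1.png

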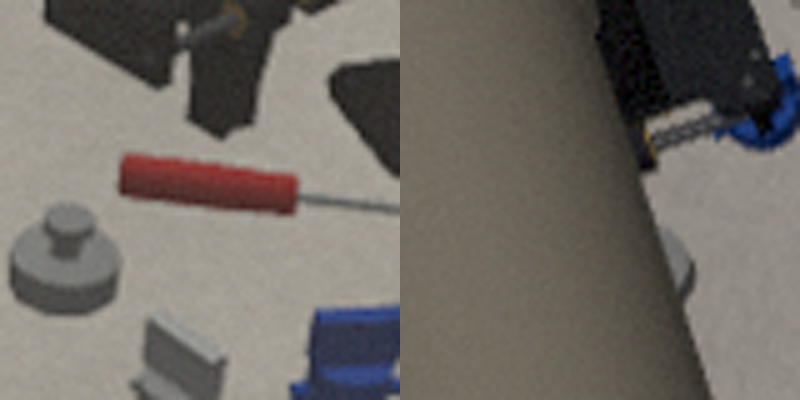

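The grasp missed: the holder is still standing at scene (430,267). I'll compare the fingertips with the TCP in the cloud, and measure the holder again.

```bash
python3 - <<'E'
from h import *
c=np.load('/tmp/scene.npz'); P=cloud(c); p=monitor.read_state()['ee_pos']
m=(np.hypot(P[...,0]-p[0],P[...,1]-p[1])<.04)&(P[...,2]>.12)&(P[...,2]<.2)
Q=P[m]; print('tip z',np.percentile(Q[:,2],[0,1,3]),'near tip mean',Q[Q[:,2]<np.percentile(Q[:,2],15)].mean(0),'tcp',p)
H=(np.hypot(P[...,0]-.605,P[...,1]-.28)<.06)&(P[...,2]>.015)&(P[...,2]<.09)
v,u=np.nonzero(H); print('pix',u.min(),u.max(),v.min(),v.max())
for z0 in np.arange(.015,.07,.005):
    k=H&(P[...,2]>=z0)&(P[...,2]<z0+.005); q=P[k]; print(round(z0,3),len(q),q.mean(0).round(4) if len(q) else '')
i=c['pixels'][235:300,400:465]; t=np.load('/tmp/top.npz')['pixels'][140:240,190:290]
cv2.imwrite('pics/h2.png',np.hstack([cv2.resize(i,(400,400),interpolation=2),cv2.resize(t,(400,400),interpolation=2)]))
E
```

```text
tip z [0.17987248 0.18086704 0.18267693] near tip mean [0.6051608  0.28028343 0.18321536] tcp [0.60260901 0.2811112  0.15412716]
pix 422 439 259 282
0.015 24 [0.6185 0.2748 0.0178]
0.02 29 [0.6146 0.2738 0.0227]
0.025 60 [0.6104 0.2719 0.0275]
0.03 25 [0.6117 0.2788 0.0324]
0.035 26 [0.6095 0.2782 0.0378]
0.04 30 [0.6058 0.2763 0.0428]
0.045 20 [0.6093 0.2783 0.0474]
0.05 44 [0.6083 0.28   0.053 ]
0.055 46 [0.6048 0.2801 0.057 ]
0.06 1 [0.6035 0.2767 0.0608]
0.065 0 
0.07 0
```

View pics/h2.png

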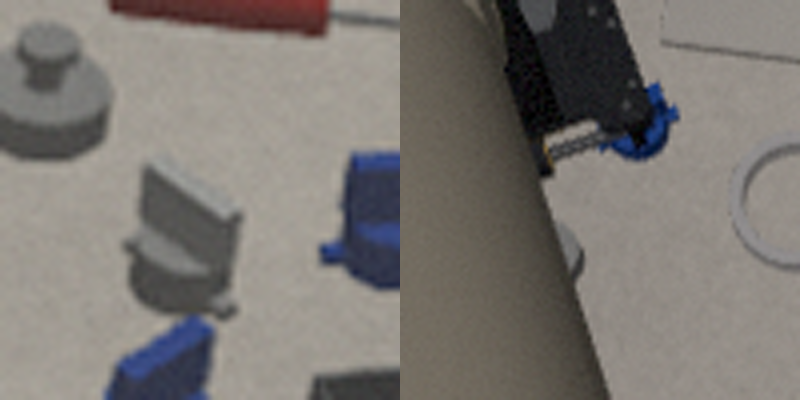

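The visible fingertips sit about 22–26 mm above the reported TCP, so the pads only caught the top of the bar. I'll open, go lower, and look before closing. The fingers straddle the body at this opening, so closing lightly will also show the true height.

```bash
python3 -m crank '{"steps":[[[0,0,0],[0,0,0]],[[0,0,0],[0,0,0]],[[0,0,0],[0,0,0]],[[0,0,0],[0,0,0]],[[0.05,0,-0.9],[0,0,0]],[[0,0,-0.9],[0,0,0]],[[0,0,-0.9],[0,0,0]],[[0,0,-0.9],[0,0,0]],[[0,0,-0.6],[0,0,0]],[[0,0,-0.2],[0,0,0]]]}' 55 5
python3 -m crank '{"steps":[[[0,0,-0.3],[0,0,0]],[[0,0,-0.2],[0,0,0]],[[0,0,-0.2],[0,0,0]],[[0,0,0],[0,0,0]],[[0,0,0],[0,0,0]]]}'
python3 st.py; python3 - <<'E'
from h import *
c=grab('scene'); p=monitor.read_state()['ee_pos']; P=cloud(c)
cv2.imwrite('pics/h3.png',cv2.resize(c['pixels'][225:305,390:470],(560,560),interpolation=2))
E
```

```text
time: 4.7
ee_pos: [0.6026, 0.2804, 0.0415]
eef_rot: [-0.244, 0.97, -0.001, -0.002]
ft_force: [-0.2, 0.0, -0.6]
width: 0.0543
grip_force: 0.0
time: 5.12
ee_pos: [0.6045, 0.2813, 0.0276]
eef_rot: [-0.244, 0.97, 0.0, 0.0]
ft_force: [0.3, 1.1, -0.1]
width: 0.0551
grip_force: 0.0
t 5.12 p [0.6045 0.2813 0.0276] yaw_y 118.22 z [ 0.  0. -1.] F [ 0.26  1.06 -0.1 ] T [0.05  0.06  0.031] w 0.0551 gf 0.0 q7 1.57
```

View pics/h3.png

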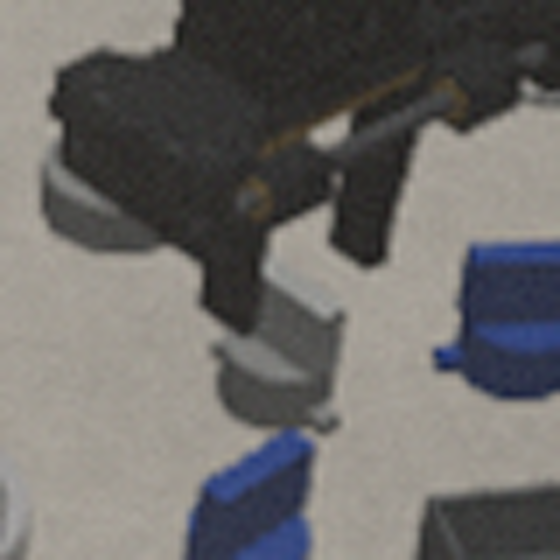

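```bash
python3 - <<'E'
from h import *
c=np.load('/tmp/scene.npz'); T=c['T']
def pix(p):
    q=T[:3,:3].T@(np.array(p)-T[:3,3]); return (c['cx']+f(c)*q[0]/-q[2]).round(1),(c['cy']-f(c)*q[1]/-q[2]).round(1)
for z in(.02,.03,.04,.05,.06): print(z,pix((.6175,.257,z)),pix((.5915,.3056,z)), 'bar end',pix((.604+.0203,.28+.0108,z)))
# depth on finger tips: near-finger tip pixel (425,271), far (442,262)
P=cloud(c)
for u,v in((423,268),(424,270),(425,271),(441,258),(442,261)): print(u,v,P[v,u].round(3))
E
```

```text
0.02 (np.float64(422.3), np.float64(279.9)) (np.float64(437.8), np.float64(271.6)) bar end (np.float64(436.1), np.float64(280.3))
0.03 (np.float64(422.7), np.float64(276.8)) (np.float64(438.2), np.float64(268.6)) bar end (np.float64(436.6), np.float64(277.2))
0.04 (np.float64(423.1), np.float64(273.7)) (np.float64(438.7), np.float64(265.5)) bar end (np.float64(437.1), np.float64(274.2))
0.05 (np.float64(423.5), np.float64(270.6)) (np.float64(439.2), np.float64(262.4)) bar end (np.float64(437.5), np.float64(271.0))
0.06 (np.float64(423.9), np.float64(267.5)) (np.float64(439.7), np.float64(259.3)) bar end (np.float64(438.0), np.float64(267.9))
423 268 [0.623 0.253 0.063]
424 270 [0.627 0.254 0.06 ]
425 271 [0.629 0.256 0.058]
441 258 [0.589 0.31  0.062]
442 261 [0.601 0.308 0.062]
```

```bash
python3 -m crank '{"steps":[[[0,0,-0.2],[0,0,0]],[[0,0,-0.2],[0,0,0]],[[0,0,-0.2],[0,0,0]],[[0,0,-0.17],[0,0,0]],[[0,0,0],[0,0,0]],[[0,0,0],[0,0,0]]]}'
python3 -m crank '{"steps":[[[0,0,0],[0,0,0]],[[0,0,0],[0,0,0]],[[0,0,0],[0,0,0]],[[0,0,0],[0,0,0]],[[0,0,0],[0,0,0]],[[0,0,0],[0,0,0]],[[0,0,0],[0,0,0]],[[0,0,0],[0,0,0]],[[0,0,0],[0,0,0]],[[0,0,0],[0,0,0]]]}' 3 10
python3 -m crank '{"steps":[[[0,0,0],[0,0,0]],[[0,0,0],[0,0,0]],[[0,0,0],[0,0,0]],[[0,0,0],[0,0,0]]]}' 3 40
python3 st.py
```

```text
time: 5.67
ee_pos: [0.604, 0.2811, 0.0074]
eef_rot: [-0.244, 0.97, -0.0, -0.0]
ft_force: [0.4, -0.2, -0.1]
width: 0.055
grip_force: 0.0
time: 6.5
ee_pos: [0.6043, 0.2811, 0.0079]
eef_rot: [-0.244, 0.97, -0.0, -0.0]
ft_force: [1.1, 0.2, -1.0]
width: 0.0119
grip_force: 10.0
time: 6.83
ee_pos: [0.6043, 0.2811, 0.0079]
eef_rot: [-0.244, 0.97, -0.0, -0.0]
ft_force: [1.4, -1.8, -1.6]
width: 0.0116
grip_force: 40.0
t 6.83 p [0.6043 0.2811 0.0079] yaw_y 118.22 z [-0. -0. -1.] F [ 1.39 -1.76 -1.58] T [-0.055 -0.121  0.016] w 0.0116 gf 40.0 q7 1.57
```

```bash
python3 -m crank '{"steps":[[[0,0,0.2],[0,0,0]],[[0,0,0.4],[0,0,0]],[[0,0,0.6],[0,0,0]],[[0,0,0.8],[0,0,0]],[[0,0,0.8],[0,0,0]],[[0,0,0.8],[0,0,0]],[[0,0,0.8],[0,0,0]],[[0,0,0.6],[0,0,0]],[[0,0,0.2],[0,0,0]],[[0,0,0],[0,0,0]]]}'
python3 st.py
```

```text
time: 7.67
ee_pos: [0.605, 0.2817, 0.14]
eef_rot: [-0.244, 0.97, 0.0, 0.001]
ft_force: [0.5, 0.5, -2.6]
width: 0.0117
grip_force: 40.0
t 7.67 p [0.605  0.2817 0.14  ] yaw_y 118.22 z [ 0.003  0.002 -1.   ] F [ 0.53  0.47 -2.6 ] T [0.093 0.042 0.018] w 0.0117 gf 40.0 q7 1.57
```

```bash
python3 -m crank '{"steps":[[[-0.07,-0.45,0],[0,0,-0.3]],[[-0.14,-0.9,0],[0,0,-0.65]],[[-0.14,-0.9,0],[0,0,-0.65]],[[-0.14,-0.9,0],[0,0,-0.65]],[[-0.14,-0.9,0],[0,0,-0.65]],[[-0.14,-0.9,0],[0,0,-0.65]],[[-0.14,-0.9,0],[0,0,-0.65]],[[-0.14,-0.9,0],[0,0,-0.65]],[[-0.14,-0.9,0],[0,0,-0.65]],[[-0.14,-0.9,0],[0,0,-0.65]]]}'
python3 -m crank '{"steps":[[[-0.14,-0.9,0],[0,0,-0.65]],[[-0.14,-0.9,0],[0,0,-0.65]],[[-0.14,-0.9,0],[0,0,-0.65]],[[-0.14,-0.9,0],[0,0,-0.65]],[[-0.14,-0.9,0],[0,0,-0.65]],[[-0.14,-0.9,0],[0,0,-0.65]],[[-0.14,-0.9,0],[0,0,-0.65]],[[-0.14,-0.9,0],[0,0,-0.65]],[[-0.14,-0.9,0],[0,0,-0.65]],[[-0.14,-0.9,0],[0,0,-0.65]]]}'
python3 -m crank '{"steps":[[[-0.07,-0.45,0],[0,0,-0.4]],[[0,-0.5,0],[0,0,0]],[[0,0,0],[0,0,0]],[[0,0,0],[0,0,0]],[[0,0,0],[0,0,0]]]}'
python3 st.py; python3 - <<'E'
from h import *
s=grab('scene');t=grab('top')
a=cv2.resize(s['pixels'][205:275,205:285],(400,350),interpolation=2); b=cv2.resize(t['pixels'][215:285,367:447],(400,350),interpolation=2)
cv2.imwrite('pics/p1.png',np.hstack([a,b]))
E
```

```text
time: 8.5
ee_pos: [0.5701, 0.0653, 0.1373]
eef_rot: [0.025, 1.0, -0.0, -0.001]
ft_force: [0.6, 0.0, -3.5]
width: 0.0116
grip_force: 40.0
time: 9.33
ee_pos: [0.5356, -0.1598, 0.138]
eef_rot: [0.304, 0.953, 0.0, 0.0]
ft_force: [0.2, 0.4, -2.5]
width: 0.0114
grip_force: 40.0
time: 9.75
ee_pos: [0.5346, -0.1801, 0.1378]
eef_rot: [0.317, 0.948, 0.0, -0.0]
ft_force: [0.3, 0.0, -2.9]
width: 0.0116
grip_force: 40.0
t 9.75 p [ 0.5346 -0.1801  0.1378] yaw_y 53.02 z [-0.     0.001 -1.   ] F [ 0.28  0.   -2.9 ] T [ 0.02  -0.004  0.035] w 0.0116 gf 40.0 q7 1.26
```

View pics/p1.png

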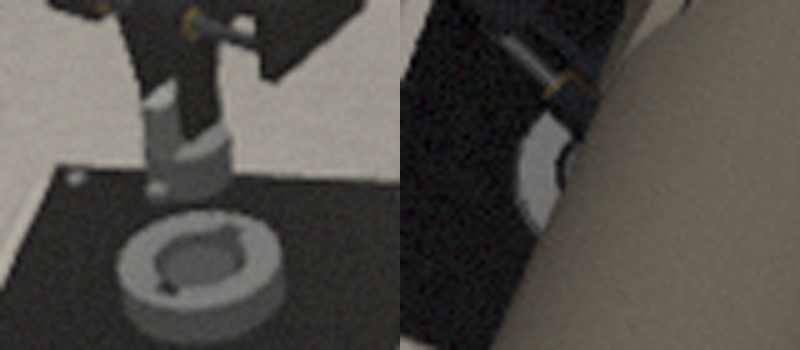

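The holder hangs upright, and its near lug at crop (157,188) lines up with the ring's near slot at (168,288). Lowering to just above the mouth.

```bash
python3 -m crank '{"steps":[[[0.04,-0.06,-0.4],[0,0,-0.06]],[[0,0,-0.5],[0,0,0]],[[0,0,-0.5],[0,0,0]],[[0,0,-0.3],[0,0,0]],[[0,0,-0.1],[0,0,0]],[[0,0,0],[0,0,0]],[[0,0,0],[0,0,0]],[[0,0,0],[0,0,0]]]}'
python3 st.py
python3 -m crank '{"steps":[[[0,0,-0.08],[0,0,0]],[[0,0,-0.08],[0,0,0]],[[0,0,0],[0,0,0]],[[0,0,0],[0,0,0]]]}'; python3 st.py
```

```text
time: 10.52
ee_pos: [0.5356, -0.1829, 0.0934]
eef_rot: [0.32, 0.947, 0.0, 0.0]
ft_force: [-0.5, -0.1, -3.1]
width: 0.0116
grip_force: 40.0
t 10.52 p [ 0.5356 -0.1829  0.0934] yaw_y 52.66 z [ 0.001 -0.    -1.   ] F [-0.5  -0.09 -3.11] T [-0.054 -0.039  0.007] w 0.0116 gf 40.0 q7 1.27
time: 10.85
ee_pos: [0.5352, -0.1827, 0.0889]
eef_rot: [0.32, 0.947, 0.0, -0.0]
ft_force: [-0.9, 0.2, -2.6]
width: 0.0119
grip_force: 40.0
t 10.85 p [ 0.5352 -0.1827  0.0889] yaw_y 52.67 z [ 0.  0. -1.] F [-0.86  0.18 -2.58] T [-0.05   0.057 -0.011] w 0.0119 gf 40.0 q7 1.28
```

```bash
python3 -m crank '{"steps":[[[0,0.04,-0.04],[0,0,0]],[[0,0,-0.04],[0,0,0]],[[0,0,0],[0,0,0]],[[0,0,0],[0,0,0]]]}'; python3 st.py
python3 -m crank '{"steps":[[[0,0,-0.04],[0,0,0]],[[0,0,-0.04],[0,0,0]],[[0,0,0],[0,0,0]],[[0,0,0],[0,0,0]]]}'; python3 st.py
```

```text
time: 11.18
ee_pos: [0.5352, -0.1817, 0.0869]
eef_rot: [0.32, 0.947, 0.0, -0.0]
ft_force: [0.2, -0.2, -2.8]
width: 0.012
grip_force: 40.0
t 11.18 p [ 0.5352 -0.1817  0.0869] yaw_y 52.67 z [-0.  0. -1.] F [ 0.16 -0.19 -2.82] T [-0.066  0.014 -0.003] w 0.012 gf 40.0 q7 1.28
time: 11.52
ee_pos: [0.5352, -0.1818, 0.0848]
eef_rot: [0.32, 0.947, 0.0, -0.0]
ft_force: [0.4, -0.7, -2.9]
width: 0.0121
grip_force: 40.0
t 11.52 p [ 0.5352 -0.1818  0.0848] yaw_y 52.67 z [-0.  0. -1.] F [ 0.35 -0.71 -2.93] T [ 0.028 -0.034  0.004] w 0.0121 gf 40.0 q7 1.28
```

```bash
python3 -m crank '{"steps":[[[0,0,-0.04],[0,0,0]],[[0,0,-0.04],[0,0,0]],[[0,0,0],[0,0,0]],[[0,0,0],[0,0,0]]]}'; python3 st.py
python3 -m crank '{"steps":[[[0,0,-0.04],[0,0,0]],[[0,0,-0.04],[0,0,0]],[[0,0,0],[0,0,0]],[[0,0,0],[0,0,0]]]}'; python3 st.py
```

```text
time: 11.85
ee_pos: [0.5354, -0.1818, 0.0831]
eef_rot: [0.32, 0.947, 0.0, 0.0]
ft_force: [-0.2, 0.5, 0.5]
width: 0.0118
grip_force: 40.0
t 11.85 p [ 0.5354 -0.1818  0.0831] yaw_y 52.66 z [ 0.  0. -1.] F [-0.16  0.47  0.47] T [ 0.033  0.148 -0.032] w 0.0118 gf 40.0 q7 1.28
time: 12.18
ee_pos: [0.5354, -0.1818, 0.081]
eef_rot: [0.32, 0.947, 0.0, 0.0]
ft_force: [-0.3, 0.9, 3.1]
width: 0.0115
grip_force: 40.0
t 12.18 p [ 0.5354 -0.1818  0.081 ] yaw_y 52.67 z [ 0. -0. -1.] F [-0.35  0.88  3.08] T [-0.038  0.146 -0.058] w 0.0115 gf 40.0 q7 1.28
```

```bash
python3 -m crank '{"steps":[[[0,0,-0.04],[0,0,0]],[[0,0,-0.04],[0,0,0]],[[0,0,0],[0,0,0]],[[0,0,0],[0,0,0]]]}'; python3 st.py
python3 - <<'E'
from h import *
s=grab('scene')
cv2.imwrite('pics/p2.png',cv2.resize(s['pixels'][215:275,215:275],(480,480),interpolation=2))
E
```

```text
time: 12.52
ee_pos: [0.5354, -0.1818, 0.079]
eef_rot: [0.32, 0.947, 0.0, 0.0]
ft_force: [-0.2, -0.3, 4.2]
width: 0.0114
grip_force: 40.0
t 12.52 p [ 0.5354 -0.1818  0.079 ] yaw_y 52.67 z [ 0. -0. -1.] F [-0.18 -0.26  4.21] T [-0.038  0.04   0.013] w 0.0114 gf 40.0 q7 1.28
```

View pics/p2.png

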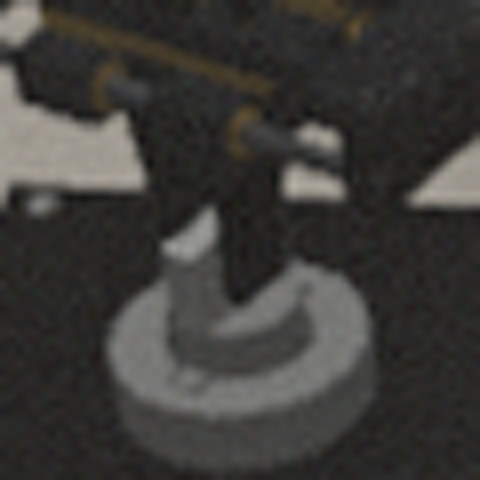

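The lug at crop (185,380) has sunk into the slot, and force now rises only at the spring rate. Continuing to the turning depth, about 17.5 mm.

```bash
python3 -m crank '{"steps":[[[0,0,-0.04],[0,0,0]],[[0,0,-0.04],[0,0,0]],[[0,0,-0.04],[0,0,0]],[[0,0,0],[0,0,0]],[[0,0,0],[0,0,0]]]}'; python3 st.py
python3 -m crank '{"steps":[[[0,0,-0.04],[0,0,0]],[[0,0,-0.04],[0,0,0]],[[0,0,-0.03],[0,0,0]],[[0,0,0],[0,0,0]],[[0,0,0],[0,0,0]]]}'; python3 st.py
```

```text
time: 12.98
ee_pos: [0.5354, -0.1818, 0.0761]
eef_rot: [0.32, 0.947, 0.0, 0.0]
ft_force: [-0.2, 0.5, 5.7]
width: 0.0116
grip_force: 40.0
t 12.98 p [ 0.5354 -0.1818  0.0761] yaw_y 52.67 z [ 0. -0. -1.] F [-0.24  0.54  5.7 ] T [-0.025  0.153 -0.039] w 0.0116 gf 40.0 q7 1.28
time: 13.4
ee_pos: [0.5355, -0.1818, 0.0735]
eef_rot: [0.32, 0.947, 0.0, 0.0]
ft_force: [-0.5, -0.0, 7.6]
width: 0.0121
grip_force: 40.0
t 13.4 p [ 0.5355 -0.1818  0.0735] yaw_y 52.67 z [ 0.001  0.    -1.   ] F [-0.49 -0.02  7.61] T [ 0.     0.338 -0.009] w 0.0121 gf 40.0 q7 1.28
```

```bash
python3 -m crank '{"steps":[[[0,0,-0.03],[0,0,0]],[[0,0,-0.015],[0,0,0]],[[0,0,0],[0,0,0]],[[0,0,0],[0,0,0]]]}'; python3 st.py
python3 -m crank '{"steps":[[[0,0,0],[0,0,-0.5]],[[0,0,0],[0,0,-0.5]],[[0,0,0],[0,0,0]],[[0,0,0],[0,0,0]]]}'; python3 st.py
```

```text
time: 13.73
ee_pos: [0.5354, -0.1819, 0.0724]
eef_rot: [0.32, 0.947, 0.0, 0.0]
ft_force: [-1.5, 0.4, 8.6]
width: 0.0118
grip_force: 40.0
t 13.73 p [ 0.5354 -0.1819  0.0724] yaw_y 52.66 z [ 0.001  0.    -1.   ] F [-1.45  0.4   8.59] T [0.087 0.442 0.033] w 0.0118 gf 40.0 q7 1.28
time: 14.07
ee_pos: [0.5356, -0.1819, 0.0725]
eef_rot: [0.361, 0.932, 0.0, 0.0]
ft_force: [-1.8, -0.7, 7.5]
width: 0.012
grip_force: 40.0
t 14.07 p [ 0.5356 -0.1819  0.0725] yaw_y 47.64 z [ 0.001 -0.    -1.   ] F [-1.75 -0.7   7.46] T [-0.014  0.291 -0.086] w 0.012 gf 40.0 q7 1.2
```

```bash
python3 -m crank '{"steps":[[[-0.02,0,0],[0,0,-0.5]],[[0,0,0],[0,0,-0.5]],[[0,0,0],[0,0,0]],[[0,0,0],[0,0,0]]]}'; python3 st.py
python3 -m crank '{"steps":[[[0,0,0],[0,0,-0.5]],[[0,0,0],[0,0,-0.5]],[[0,0,0],[0,0,0]],[[0,0,0],[0,0,0]]]}'; python3 st.py
```

```text
time: 14.4
ee_pos: [0.5355, -0.1819, 0.0727]
eef_rot: [0.402, 0.916, 0.0, 0.001]
ft_force: [-0.1, -0.6, 7.0]
width: 0.0118
grip_force: 40.0
t 14.4 p [ 0.5355 -0.1819  0.0727] yaw_y 42.65 z [ 0.002 -0.    -1.   ] F [-0.12 -0.63  7.01] T [ 0.015  0.084 -0.038] w 0.0118 gf 40.0 q7 1.12
time: 14.73
ee_pos: [0.5354, -0.1819, 0.0726]
eef_rot: [0.441, 0.897, 0.0, 0.001]
ft_force: [-0.6, 0.2, 7.6]
width: 0.0117
grip_force: 40.0
t 14.73 p [ 0.5354 -0.1819  0.0726] yaw_y 37.65 z [ 0.001 -0.    -1.   ] F [-0.55  0.15  7.62] T [-0.067  0.145 -0.079] w 0.0117 gf 40.0 q7 1.03
```

```bash
python3 -m crank '{"steps":[[[0,0,0],[0,0,-0.5]],[[0,0,0],[0,0,-0.5]],[[0,0,0],[0,0,-0.5]],[[0,0,0],[0,0,-0.5]],[[0,0,0],[0,0,0]],[[0,0,0],[0,0,0]]]}'; python3 st.py
python3 -m crank '{"steps":[[[0,0,0],[0,0,-0.5]],[[0,0,0],[0,0,-0.5]],[[0,0,0],[0,0,-0.5]],[[0,0,0],[0,0,-0.5]],[[0,0,0],[0,0,0]],[[0,0,0],[0,0,0]]]}'; python3 st.py
python3 -m crank '{"steps":[[[0,0,0],[0,0,-0.5]],[[0,0,0],[0,0,-0.5]],[[0,0,0],[0,0,0]],[[0,0,0],[0,0,0]]]}'; python3 st.py
```

```text
time: 15.23
ee_pos: [0.5353, -0.1819, 0.0726]
eef_rot: [0.518, 0.856, 0.0, 0.001]
ft_force: [-0.4, 0.1, 7.3]
width: 0.0116
grip_force: 40.0
t 15.23 p [ 0.5353 -0.1819  0.0726] yaw_y 27.65 z [ 0.001 -0.    -1.   ] F [-0.41  0.13  7.34] T [-0.037  0.149 -0.01 ] w 0.0116 gf 40.0 q7 0.87
time: 15.73
ee_pos: [0.5353, -0.1819, 0.0726]
eef_rot: [0.59, 0.807, 0.0, 0.001]
ft_force: [-0.2, 0.6, 8.3]
width: 0.0118
grip_force: 40.0
t 15.73 p [ 0.5353 -0.1819  0.0726] yaw_y 17.65 z [ 0.001 -0.    -1.   ] F [-0.16  0.6   8.29] T [-0.066  0.173 -0.093] w 0.0118 gf 40.0 q7 0.7
time: 16.07
ee_pos: [0.5353, -0.1819, 0.0726]
eef_rot: [0.625, 0.781, 0.0, 0.001]
ft_force: [-0.5, 0.5, 7.6]
width: 0.0119
grip_force: 40.0
t 16.07 p [ 0.5353 -0.1819  0.0726] yaw_y 12.65 z [ 0.001 -0.    -1.   ] F [-0.5   0.53  7.65] T [-0.027  0.176 -0.064] w 0.0119 gf 40.0 q7 0.62
```

```bash
python3 -m crank '{"steps":[[[0,0,0],[0,0,-0.5]],[[0,0,0],[0,0,-0.5]],[[0,0,0],[0,0,0]],[[0,0,0],[0,0,0]]]}'; python3 st.py
python3 -m crank '{"steps":[[[0,0,0],[0,0,-0.2]],[[0,0,0],[0,0,-0.2]],[[0,0,0],[0,0,0]],[[0,0,0],[0,0,0]]]}'; python3 st.py
```

```text
time: 16.4
ee_pos: [0.5353, -0.1819, 0.0726]
eef_rot: [0.658, 0.753, 0.0, 0.001]
ft_force: [0.3, -0.7, 7.9]
width: 0.0118
grip_force: 40.0
t 16.4 p [ 0.5353 -0.1819  0.0726] yaw_y 7.65 z [ 0.001 -0.    -1.   ] F [ 0.31 -0.73  7.94] T [-0.027  0.165 -0.044] w 0.0118 gf 40.0 q7 0.54
time: 16.73
ee_pos: [0.5354, -0.1819, 0.0726]
eef_rot: [0.671, 0.741, 0.0, 0.001]
ft_force: [-0.2, -0.0, 8.6]
width: 0.0117
grip_force: 40.0
t 16.73 p [ 0.5354 -0.1819  0.0726] yaw_y 5.67 z [ 0.001 -0.    -1.   ] F [-0.17 -0.04  8.61] T [0.02  0.169 0.04 ] w 0.0117 gf 40.0 q7 0.5
```

```bash
python3 -m crank '{"steps":[[[0,0,0],[0,0,-0.2]],[[0,0,0],[0,0,-0.1]],[[0,0,0],[0,0,0]],[[0,0,0],[0,0,0]]]}'; python3 st.py
```

```text
time: 17.07
ee_pos: [0.5354, -0.1819, 0.0726]
eef_rot: [0.681, 0.732, 0.0, 0.001]
ft_force: [0.2, -0.4, 8.1]
width: 0.0116
grip_force: 40.0
t 17.07 p [ 0.5354 -0.1819  0.0726] yaw_y 4.18 z [ 0.002 -0.    -1.   ] F [ 0.18 -0.4   8.08] T [-0.028  0.106  0.182] w 0.0116 gf 40.0 q7 0.48
```

```bash
python3 -m crank '{"steps":[[[0,0,0],[0,0,-0.08]],[[0,0,0],[0,0,0]],[[0,0,0],[0,0,0]]]}'; python3 st.py
```

```text
time: 17.32
ee_pos: [0.5355, -0.1819, 0.0726]
eef_rot: [0.683, 0.73, 0.0, 0.001]
ft_force: [0.2, 0.1, 6.7]
width: 0.012
grip_force: 40.0
t 17.32 p [ 0.5355 -0.1819  0.0726] yaw_y 3.79 z [ 0.002 -0.    -1.   ] F [0.22 0.14 6.73] T [-0.118 -0.014  0.23 ] w 0.012 gf 40.0 q7 0.47
```

The stop is felt: Tz has risen to 0.23 Nm, about 49° past the start. I'll ease the twist slightly and let the spring lift it.

```bash
python3 -m crank '{"steps":[[[0,0,0.04],[0,0,0.1]],[[0,0,0.04],[0,0,0]],[[0,0,0],[0,0,0]],[[0,0,0],[0,0,0]]]}'; python3 st.py
python3 -m crank '{"steps":[[[0,0,0.04],[0,0,0]],[[0,0,0.02],[0,0,0]],[[0,0,0],[0,0,0]],[[0,0,0],[0,0,0]]]}'; python3 st.py
```

```text
time: 17.65
ee_pos: [0.5355, -0.1819, 0.0746]
eef_rot: [0.68, 0.733, 0.0, 0.001]
ft_force: [0.5, -0.4, 7.3]
width: 0.0117
grip_force: 40.0
t 17.65 p [ 0.5355 -0.1819  0.0746] yaw_y 4.28 z [ 0.002 -0.    -1.   ] F [ 0.53 -0.44  7.31] T [-0.026 -0.053  0.074] w 0.0117 gf 40.0 q7 0.48
time: 17.98
ee_pos: [0.5354, -0.1819, 0.0759]
eef_rot: [0.68, 0.733, 0.0, 0.001]
ft_force: [2.7, -0.9, 5.2]
width: 0.012
grip_force: 40.0
t 17.98 p [ 0.5354 -0.1819  0.0759] yaw_y 4.27 z [ 0.002 -0.    -1.   ] F [ 2.69 -0.9   5.19] T [-0.212 -0.603  0.036] w 0.012 gf 40.0 q7 0.48
```

```bash
python3 -m crank '{"steps":[[[0.02,0,0],[0,0,0]],[[0,0,0],[0,0,0]],[[0,0,0],[0,0,0]]]}'; python3 st.py
python3 -m crank '{"steps":[[[0,0,0.03],[0,0,0]],[[0,0,0],[0,0,0]],[[0,0,0],[0,0,0]]]}'; python3 st.py
```

```text
time: 18.23
ee_pos: [0.5355, -0.1818, 0.0758]
eef_rot: [0.68, 0.733, 0.0, 0.0]
ft_force: [2.1, -0.9, 6.4]
width: 0.0114
grip_force: 40.0
t 18.23 p [ 0.5355 -0.1818  0.0758] yaw_y 4.27 z [ 0.001 -0.    -1.   ] F [ 2.13 -0.89  6.44] T [-0.103 -0.155  0.083] w 0.0114 gf 40.0 q7 0.48
time: 18.48
ee_pos: [0.5355, -0.1819, 0.0764]
eef_rot: [0.68, 0.733, 0.0, 0.0]
ft_force: [2.7, -1.0, 5.8]
width: 0.0113
grip_force: 40.0
t 18.48 p [ 0.5355 -0.1819  0.0764] yaw_y 4.27 z [ 0.001 -0.    -1.   ] F [ 2.72 -0.97  5.79] T [-0.264 -0.369  0.031] w 0.0113 gf 40.0 q7 0.48
```

```bash
python3 -m crank '{"steps":[[[0.03,-0.01,0.02],[0,0,0]],[[0,0,0.02],[0,0,0]],[[0,0,0],[0,0,0]],[[0,0,0],[0,0,0]]]}'; python3 st.py
```

```text
time: 18.82
ee_pos: [0.5355, -0.1819, 0.0768]
eef_rot: [0.68, 0.733, -0.0, -0.0]
ft_force: [0.9, -0.7, -0.4]
width: 0.0115
grip_force: 40.0
t 18.82 p [ 0.5355 -0.1819  0.0768] yaw_y 4.26 z [-0.001  0.    -1.   ] F [ 0.88 -0.71 -0.36] T [-0.134 -0.133  0.079] w 0.0115 gf 40.0 q7 0.48
```

Fz dropped at 13 mm depth, so it is seated in the pocket. Releasing and withdrawing.

```bash
python3 -m crank '{"steps":[[[0,0,0],[0,0,0]],[[0,0,0],[0,0,0]],[[0,0,0],[0,0,0]],[[0,0,0],[0,0,0]],[[0,0,0],[0,0,0]],[[0,0,0],[0,0,0]]]}' 45 40; python3 st.py
python3 -m crank '{"steps":[[[0,0,0.3],[0,0,0]],[[0,0,0.6],[0,0,0]],[[0,0,0.9],[0,0,0]],[[0,0,0.9],[0,0,0]],[[0,0,0.9],[0,0,0]],[[0,0,0.9],[0,0,0]],[[0,0,0.9],[0,0,0]],[[0,0,0.3],[0,0,0]],[[0,0,0],[0,0,0]]]}'
python3 -m crank '{"steps":[[[-0.1,0.9,0],[0,0,0]],[[-0.1,0.9,0],[0,0,0]],[[-0.1,0.9,0],[0,0,0]],[[-0.1,0.9,0],[0,0,0]],[[-0.1,0.9,0],[0,0,0]],[[-0.1,0.9,0],[0,0,0]],[[-0.1,0.9,0],[0,0,0]],[[-0.1,0.9,0],[0,0,0]],[[0,0.3,0],[0,0,0]],[[0,0,0],[0,0,0]]]}'
python3 st.py
python3 - <<'E'
from h import *
s=grab('scene');t=grab('top')
a=cv2.resize(s['pixels'][215:285,205:285],(400,350),interpolation=2); b=cv2.resize(t['pixels'][215:285,367:447],(400,350),interpolation=2)
cv2.imwrite('pics/end.png',np.hstack([a,b]))
for c in(s,t):
    P=cloud(c); m=(np.hypot(P[...,0]-.5355,P[...,1]+.182)<.03)&(P[...,2]>.115)&(P[...,2]<.15); q=P[m]; k=q[:,:2]-q[:,:2].mean(0); e=np.linalg.eigh(k.T@k)[1][:,1]
    print('bar',len(q),q.mean(0),np.percentile(q[:,2],[50,95]),np.degrees(np.arctan2(e[1],e[0])))
E
```

```text
time: 19.32
ee_pos: [0.536, -0.182, 0.0773]
eef_rot: [0.68, 0.733, 0.0, -0.0]
ft_force: [-0.7, 0.5, -0.6]
width: 0.0413
grip_force: 0.0
t 19.32 p [ 0.536  -0.182   0.0773] yaw_y 4.27 z [ 0.  0. -1.] F [-0.65  0.47 -0.57] T [-0.038  0.077  0.025] w 0.0413 gf 0.0 q7 0.48
time: 20.07
ee_pos: [0.537, -0.1824, 0.2221]
eef_rot: [0.68, 0.733, 0.001, 0.002]
ft_force: [1.2, -0.0, -0.2]
width: 0.0445
grip_force: 0.0
time: 20.9
ee_pos: [0.5154, 0.0075, 0.2187]
eef_rot: [0.679, 0.734, -0.0, -0.001]
ft_force: [0.9, -0.0, -1.2]
width: 0.0452
grip_force: 0.0
t 20.9 p [0.5154 0.0075 0.2187] yaw_y 4.48 z [-0.002  0.    -1.   ] F [ 0.88 -0.04 -1.18] T [-0.047  0.006  0.001] w 0.0452 gf 0.0 q7 0.0
bar 121 [ 0.53782549 -0.1800423   0.12262761] [0.12383309 0.12766718] 93.23174788819522
bar 118 [ 0.53420827 -0.18235324  0.12505365] [0.12553138 0.12918808] 94.61180370707159
```

View pics/end.png

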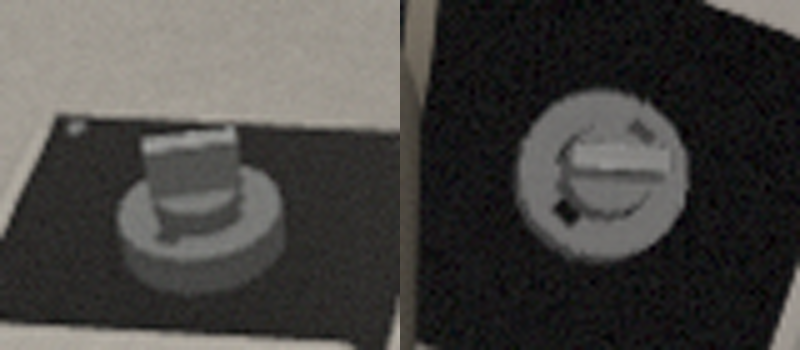

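The holder sits level in the ring, with the empty slots at crop (640,130) and (567,212) and the bar turned about 49° past them. The bar top is at 0.125 m, which matches the locked height.

```bash
python3 -c "from bench import ticket; print(ticket.close_job())"
```

```text
the job is handed in; nothing more can be done
None
```

The lugged holder is in the bayonet station, twisted to the stop, sprung up to its locked height and released, and the job is handed in; the first grasp slipped off the bar without knocking the holder over, and the second held.

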